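# Load the guest-sticker stand and lift it level off the bar counter

## Task

Put the orange roll of guest stickers upright over the spindle of the dark wooden stand, all the way down onto its base while the stand sits on the counter, and let go of it. Then take the stand by the bare top of its spindle, lift it at least 10 cm straight up off the counter and finish while still holding it there, level and still, with the roll on it, so the counter underneath can be wiped. Leave the white roll, the can and the bottle where they are, and do not tip the stand over.

Things in the scene. Friction and masses are not known exactly. Their poses are not given: they have to be found in the camera images.
- stand: Loose roll stand, 0.25-0.5 kg: dark-wood base 120 x 120 mm, 12 mm thick, with an upright round steel spindle at its centre, 20 mm diameter, top 118 mm above the underside, last 7 mm tapering to 12 mm. With a roll seated the top 46 mm stay bare. Balanced about the spindle. Origin: centre of the base underside; z up the spindle, x and y along the base edges.
- spindle_top (a point): Centre of the top end of the stand's spindle, 118 mm above the base's underside.
- sticker_roll: Loose orange sticker roll with brown cardboard core, 0.08-0.15 kg, upright on the counter: 60 mm diameter, 60 mm high, a 26 mm hole right through along its axis, so it slides freely down the spindle by its own weight. Firm to grip across the diameter. Origin: centre of its underside; z is the axis, up. Stands in any of three places, swapped with the white roll and can.
- white_roll: Bystander: plain white paper roll of the same size (60 mm diameter, 60 mm high, 26 mm hole), standing upright. Origin: centre of its underside.
- can: Bystander: closed dark-grey metal drinks can with a bright top, 66 mm diameter, 122 mm high, upright. Origin: centre of its underside.
- bottle: Bystander: amber glass bottle with a paper label, 62 mm diameter, 220 mm high, upright, to the left of the stand. Origin: centre of its underside.
Not all that is in view belongs to the job. What is shaped like the sticker_roll but purple is not meant.

How it is judged:
On the way, in this order (a step that is already met when the one before it is completed fails the run):
1. the orange roll is seated on the spindle, down on the base, let go, with the stand upright on the counter (horizontal distance between sticker_roll and stand below 0.008 m and z of sticker_roll in the frame of stand between 0.008 and 0.017 m and angle between the z axis of sticker_roll and the z axis of stand, either way round below 0.1 rad and height (world z) of stand below 0.006 m and angle between stand's own z axis and vertical below 0.05 rad and contact force between the fingers and sticker_roll below 0.3 N), for 0.2 s.
2. the loaded stand is lifted clear by the spindle and level (horizontal distance between sticker_roll and stand below 0.008 m and z of sticker_roll in the frame of stand between 0.008 and 0.017 m and angle between the z axis of sticker_roll and the z axis of stand, either way round below 0.1 rad and height (world z) of stand above 0.08 m and angle between stand's own z axis and vertical below 0.12 rad and contact force between the fingers and stand above 1 N and distance between the grasp point and spindle_top below 0.06 m), for 0.2 s.
At the end, for the whole second after the job is handed in: The stand is held by the upper spindle (grasp within 60 mm of its top), base over 80 mm above the counter, within 0.12 rad of level, under 0.03 m/s and 0.2 rad/s, touching no bystander; the orange roll is on the spindle, within 5 mm of fully down and 8 mm of centred (all of step 2 and linear speed of stand below 0.03 m/s and angular speed of stand below 0.2 rad/s and contact force between stand and can below 0.1 N and contact force between stand and white_roll below 0.1 N and contact force between stand and bottle below 0.1 N); the arm keeps its last pose, push and grip.
It fails at once if the white roll is moved more than 25 mm or tipped (distance of white_roll from where it was at the start of the episode above 0.025 m or angle between white_roll's own z axis and vertical above 0.35 rad).
It fails at once if the can is moved more than 25 mm or tipped (distance of can from where it was at the start of the episode above 0.025 m or angle between can's own z axis and vertical above 0.35 rad).
It fails at once if the bottle is moved more than 25 mm or tipped (distance of bottle from where it was at the start of the episode above 0.025 m or angle between bottle's own z axis and vertical above 0.35 rad).
It fails at once if the stand is tipped far over (angle between stand's own z axis and vertical above 0.4 rad).
It also fails if it takes over 64 s, if anything falls off the work surface, if the arm or the gripper's body presses on something with over 40 N, if the wrist force passes 120 N, or if a joint passes its speed limit or range.

## Robot

A 7-joint arm with a two-finger parallel gripper is mounted at the origin on the work surface. World frame = base frame: x ahead of the robot, y to its left, z up, the work surface at z = 0. Lengths are in m, angles in rad, forces in N, time in s.
With the tool pointing down it reaches from about 0.35 to 0.9 m from the base axis. Payload 19.9 kg.
Tool frame: the origin (TCP) lies between the finger pads; the fingertips stand 19 mm ahead of it and the grasp point (between the pads) is the TCP; z points along the fingers, y is the direction in which the jaws open and shut (so a half turn about z gives the same grasp; the last joint's range is limited). The gripper opens to 94 mm and grips with 3 to 60 N. Pads are 16 mm wide; open, the fingers measure 119 mm over their backs; the gripper's body (75 mm by 177 mm) begins 78 mm behind the grasp point.
Start: joints at [-1.284, 0.417, -0.01, 1.614, 0.005, 1.111, -0.053], TCP at [0.202, 0.591, 0.185] pointing down, gripper open.
Joint ranges: [-2.81, 2.81], [-0.39, 2.02], [-1.27, 1.25], [0.06, 2.57], [-1.19, 4.33], [0.19, 2], [-2.82, 2.82]. Speed limits (rad/s): [1.89, 1.89, 2.39, 2.39, 3.01, 3.01, 3.01].

## Interface

Orientations are given as a 3x3 rotation matrix whose columns are the frame's x, y, z axes.
In Python, from rig import robot gives the robot as it stands. Calls block until the motion is done:
- robot.move_ptp(position, orientation): joint-space move of the TCP to a pose.
- robot.move_linear(position, velocity=0.15, frame=None, threshold=None): straight line of the TCP; frame=None keeps the orientation; velocity is the mean speed in m/s. With threshold (N) it stops when the force on the tool has changed by that much, and returns True; else False.
- robot.goto_joints(angles): joint-space move.
- robot.gripper_to(opening): finger opening in m; the grip force is fixed at half the most; returns when the fingers have stopped.
- robot.pause(seconds).
- robot.ik(position, orientation): joint angles nearest the present ones, or None.
- robot.get_state(): the state.
- robot.grab_frame(name): name is "scene" or "side" or "wrist"; returns the picture (480x640x3 uint8, red, green, blue); there is no depth.
- robot.camera_info(name): a dict with "fx", "fy", "cx", "cy" (pixels), "rvec" (rotation vector, rad) and "tvec" (3), from world to camera coordinates, as OpenCV has them. Camera axes: x right, y down, z forward; pixel columns grow to the right and rows downward; lengths in m; the calibration is good to about 2 mm. A picture is of the moment at which its call begins: read the wrist's pose just before it. camera_info takes no time and is no camera call; for the wrist camera it gives the pose at the moment of the call.
A pose or a line that the arm cannot do raises robot.PlanningError and nothing moves.
- robot.sign_off(): hands the job in, once; it reports no verdict.
The state is a dict: "time": time; "qpos": joint angles; "joint_vel": joint speeds; "effort": joint torques, N m; "ee_pos": TCP position; "tool_rot": TCP orientation; "force": force on the tool from outside, world axes, zero at the start; "moment": the same for the moment, N m; "opening": finger opening in m.
Only numpy, scipy, OpenCV 4.12 (cv2) and the standard library are available. Lean on these libraries where they do the work, as an engineer would, in place of code of your own. Each camera call takes 0.05 s, during which the arm holds its last target.

## Working session

There is one attempt and no reset: what is moved stays moved. The work goes in short steps, each a Python script; the robot and the scene stay as the last script left them, time stands still between calls to the robot, and variables do not carry over. Pictures are saved under pics/ and viewed, and the job is handed in when it is done.

```bash
ls; mkdir -p pics
python3 - <<'E'
from rig import robot
import cv2
s=robot.get_state(); print(s['time'],s['ee_pos'],s['tool_rot'],s['opening'])
for n in("scene","side","wrist"):
    i=robot.camera_info(n); print(n,i)
    cv2.imwrite(f"pics/{n}0.png",robot.grab_frame(n)[:,:,::-1])
E
```

```text
pics
0.0 [0.20172506 0.59112547 0.18443597] [[-9.46407575e-01  3.22974643e-01 -2.84513941e-04]
 [ 3.22974749e-01  9.46406844e-01 -1.18186995e-03]
 [-1.12448086e-04 -1.21042150e-03 -9.99999261e-01]] 0.09418912484555018
scene {'fx': 499.0807370911056, 'fy': 499.0807370911056, 'cx': 320.4583286864138, 'cy': 236.91477122311056, 'rvec': array([ 1.84806377,  1.31333398, -0.6652824 ]), 'tvec': array([-0.18003677, -0.21542802,  1.47453868])}
side {'fx': 435.2832980146409, 'fy': 435.2832980146409, 'cx': 314.4541441004239, 'cy': 241.21599858342591, 'rvec': array([ 2.1346035 , -0.28136916,  0.12027364]), 'tvec': array([-0.53441576,  0.17719414,  0.84907675])}
wrist {'fx': 384.3060913833567, 'fy': 384.3060913833567, 'cx': 321.88610550866525, 'cy': 232.36443470316954, 'rvec': array([-2.3595339 , -1.68763005, -0.23846485]), 'tvec': array([-0.62436332, -0.02892313,  0.39307719])}
```

View pics/scene0.png

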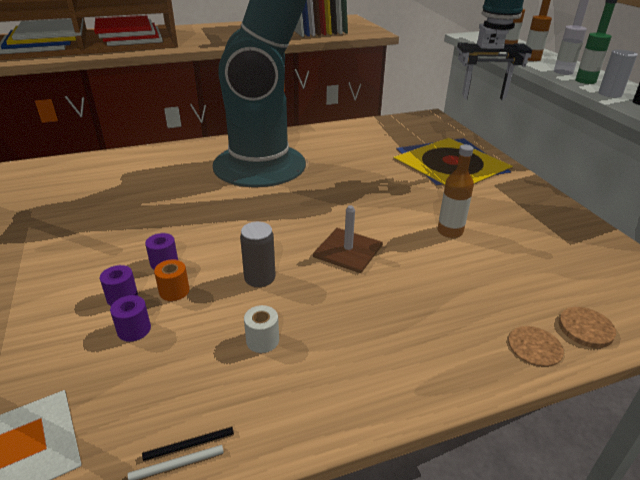

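View pics/side0.png

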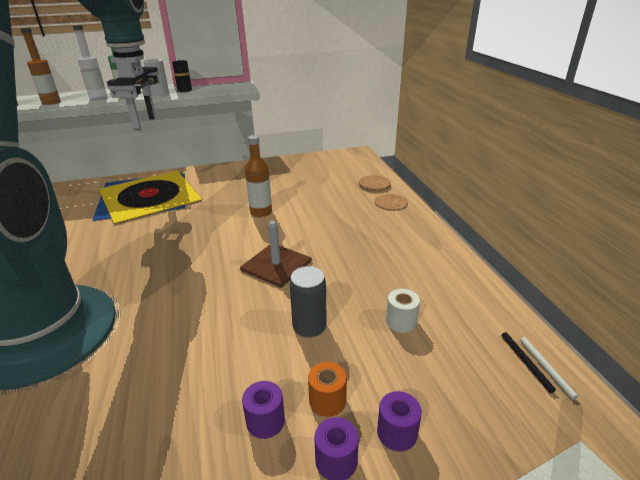

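View pics/wrist0.png

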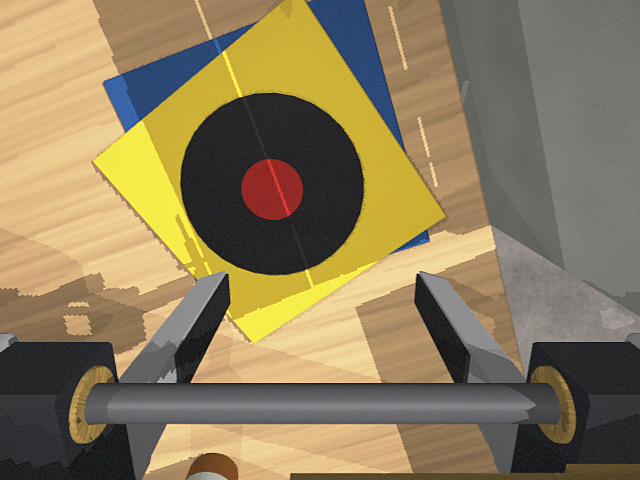

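Scene: the orange roll is at (172,280), and at (327,388) in the side view. Possible mix-ups in the scene view are the purple rolls at (161,251), (118,285) and (130,317), the white roll at (262,328), the orange print on paper at (20,440) and the orange card on the cabinet at (46,110). By description I choose (172,280). The stand is at (348,248), the can at (258,255) and the bottle at (455,200). Next I measure and take a close crop.

```bash
cat > h.py <<'E'
import numpy as np, cv2
def cam(i):
    R=cv2.Rodrigues(i['rvec'])[0]; K=np.array([[i['fx'],0,i['cx']],[0,i['fy'],i['cy']],[0,0,1]]); return K,R,np.array(i['tvec'])
def ray(i,uv):
    K,R,t=cam(i); d=R.T@np.linalg.solve(K,[uv[0],uv[1],1.]); return -R.T@t,d/np.linalg.norm(d)
def onz(i,uv,z):
    c,d=ray(i,uv); return c+d*(z-c[2])/d[2]
def tri(rays):
    A=sum(np.eye(3)-np.outer(d,d) for c,d in rays); b=sum((np.eye(3)-np.outer(d,d))@c for c,d in rays)
    x=np.linalg.solve(A,b); return x,[np.linalg.norm((np.eye(3)-np.outer(d,d))@(x-c)) for c,d in rays]
def proj(i,p):
    K,R,t=cam(i); q=K@(R@np.array(p,float)+t); return q[:2]/q[2]
def blobs(img,lo,hi,amin):
    hsv=cv2.cvtColor(img,cv2.COLOR_RGB2HSV); m=cv2.inRange(hsv,np.array(lo),np.array(hi))
    m=cv2.morphologyEx(m,cv2.MORPH_CLOSE,np.ones((3,3),np.uint8))
    cs,_=cv2.findContours(m,cv2.RETR_EXTERNAL,cv2.CHAIN_APPROX_NONE)
    return [c for c in cs if cv2.contourArea(c)>amin]
def cyl(i,c,z_top=.06,z_mid=.03):
    "blob centroid ~ projection of cylinder centre"
    M=cv2.moments(c); uv=(M['m10']/M['m00'],M['m01']/M['m00']); return uv,onz(i,uv,z_mid)
E
python3 - <<'E'
from rig import robot
from h import *
C={n:robot.camera_info(n) for n in("scene","side")}
I={n:cv2.imread(f"pics/{n}0.png")[:,:,::-1].copy() for n in C}
for nm,lo,hi,a in(("orange",(4,170,60),(14,255,255),200),("purple",(130,100,30),(150,255,255),200)):
  for n in C:
    for c in blobs(I[n],lo,hi,a):
        uv,p=cyl(C[n],c); print(nm,n,np.round(uv),np.round(p,3),cv2.contourArea(c),cv2.boundingRect(c))
a=I['scene'][220:360,80:220]; b=I['side'][355:480,235:430]; s=I['scene'][195:280,300:395]; t=I['side'][210:295,230:325]
f=lambda x:cv2.resize(x,(400,300),interpolation=cv2.INTER_CUBIC)
cv2.imwrite("pics/crop.png",np.vstack([np.hstack([f(a),f(b)]),np.hstack([f(s),f(t)])])[:,:,::-1])
E
```

```text
orange scene [ 21. 443.] [ 0.789 -0.536  0.03 ] 1352.0 (0, 419, 46, 49)
orange scene [172. 280.] [ 0.494 -0.3    0.03 ] 1100.5 (154, 260, 35, 41)
orange scene [458. 192.] [0.37  0.439 0.03 ] 204.0 (445, 180, 28, 19)
orange scene [459. 165.] [0.238 0.524 0.03 ] 320.0 (443, 155, 28, 25)
orange scene [ 46. 110.] [-0.562 -0.611  0.03 ] 335.0 (35, 99, 23, 24)
orange scene [77. 51.] [-1.333 -0.539  0.03 ] 322.5 (11, 41, 121, 18)
orange scene [542.  18.] [-1.3    2.085  0.03 ] 300.5 (531, 0, 20, 31)
orange side [327. 388.] [ 0.497 -0.298  0.03 ] 1722.5 (308, 362, 39, 55)
orange side [255. 169.] [0.504 0.582 0.03 ] 326.5 (245, 155, 23, 27)
purple scene [125. 303.] [ 0.536 -0.39   0.03 ] 2340.5 (100, 265, 51, 76)
purple scene [160. 248.] [ 0.379 -0.312  0.03 ] 714.5 (146, 233, 32, 36)
purple side [336. 448.] [ 0.482 -0.397  0.03 ] 2244.0 (315, 418, 44, 62)
purple side [399. 421.] [ 0.582 -0.38   0.03 ] 2027.5 (377, 392, 44, 59)
purple side [263. 409.] [ 0.394 -0.308  0.03 ] 1869.5 (242, 381, 42, 57)
```

View pics/crop.png

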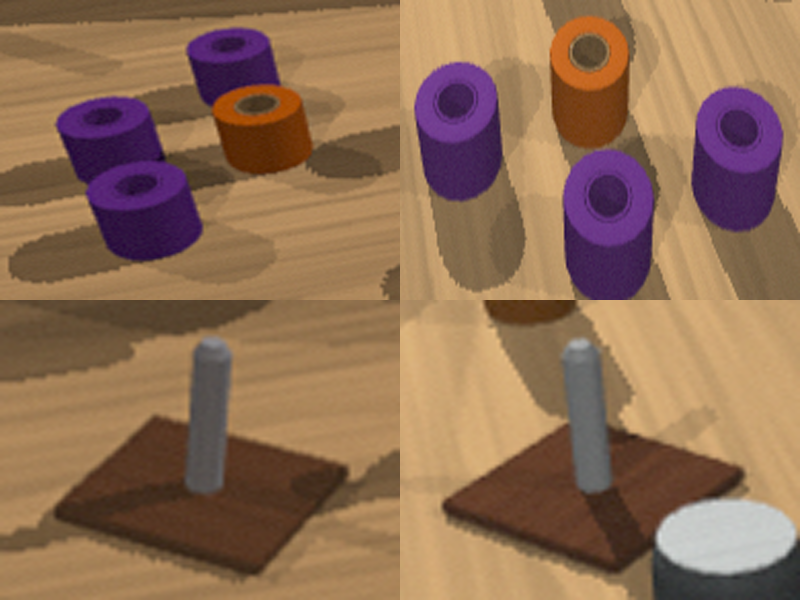

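The crop confirms the orange roll with its brown core. The three purple rolls stand about 0.1 m from it, and the stand is upright. Next: spindle, can, bottle, purple rolls and wrist camera geometry.

Run:
```python
from rig import robot
from h import *
np.set_printoptions(precision=4,suppress=True)
C={n:robot.camera_info(n) for n in("scene","side")}
sc=lambda x,y:(300+x*95/400-.4,195+(y-300)*85/300-.4); sd=lambda x,y:(230+(x-400)*95/400-.4,210+(y-300)*85/300-.4)
print("spindle top",tri([ray(C['scene'],sc(211,345)),ray(C['side'],sd(580,345))]))
for n,f,P in(("scene",sc,[(155,415),(349,466),(258,572),(53,512)]),("side",sd,[(566,422),(744,473),(617,569),(443,504)])):
    Q=np.array([onz(C[n],f(*p),.012)[:2] for p in P]); print(n,Q.round(3).tolist(),"ctr",Q.mean(0),"sides",np.linalg.norm(Q-np.roll(Q,1,0),axis=1))
# orange top-face hole centre, from crop
oh=(80+258*140/400-.4,220+105*140/300-.4); os_=(235+(589-400)*195/400-.4,355+52*125/300-.4)
print("hole",tri([ray(C['scene'],oh),ray(C['side'],os_)]),onz(C['scene'],oh,.06),onz(C['side'],os_,.06))
print("can top",tri([ray(C['scene'],(257,230)),ray(C['side'],(308.5,276))]))
print("bottle top",tri([ray(C['scene'],(466,149)),ray(C['side'],(254,139))]))
print("white top",tri([ray(C['scene'],(261.5,316)),ray(C['side'],(404,298))]))
i=robot.camera_info("wrist");K,R,t=cam(i);s=robot.get_state();T=s['tool_rot']
print("cam in tool",T.T@(-R.T@t-s['ee_pos']),"\n",T.T@R.T)
```

```text
spindle top (array([0.482 , 0.0843, 0.1179]), [np.float64(0.001135019695995395), np.float64(0.0011350196959954424)])
scene [[0.4, 0.089], [0.488, 0.168], [0.572, 0.078], [0.483, -0.0]] ctr [0.4858 0.0834] sides [0.1225 0.1184 0.1231 0.1181]
side [[0.479, 0.164], [0.564, 0.076], [0.477, -0.004], [0.399, 0.088]] ctr [0.4796 0.0808] sides [0.1103 0.1225 0.1172 0.1204]
hole (array([ 0.4965, -0.2987,  0.0597]), [np.float64(0.00017780854352053113), np.float64(0.00017780854352062732)]) [ 0.4972 -0.2988  0.06  ] [ 0.4964 -0.2988  0.06  ]
can top (array([ 0.5114, -0.1248,  0.1222]), [np.float64(0.0005389458670944903), np.float64(0.0005389458670945151)])
bottle top (array([0.4864, 0.3476, 0.2152]), [np.float64(0.00029909593676204807), np.float64(0.0002990959367622016)])
white top (array([ 0.6845, -0.1628,  0.0615]), [np.float64(0.000637952129528356), np.float64(0.0006379521295284968)])
cam in tool [ 0.0817  0.0002 -0.2   ] 
 [[-0.0005 -0.9603 -0.2791]
 [ 1.     -0.0003 -0.0007]
 [ 0.0006 -0.2791  0.9603]]
```

All sizes check out: spindle top z is 0.118, hole z 0.060, can z 0.122 and base sides about 0.12. I raise first to clear the bottle, then swing over the roll and take a wrist look.

```bash
cat >> h.py <<'E'
def down(deg):
    a=np.radians(deg); y=np.array([np.cos(a),np.sin(a),0]); z=np.array([0,0,-1.]); return np.column_stack([np.cross(y,z),y,z])
E
python3 - <<'E'
from rig import robot
from h import *
s=robot.get_state(); robot.move_linear(s['ee_pos']+[0,0,.215],velocity=.3)
robot.move_ptp([.45,-.27,.40],down(45))
robot.move_linear([.497,-.299,.22],velocity=.3,frame=down(45))
robot.pause(.3)
s=robot.get_state(); print(s['time'],s['ee_pos'],s['qpos'])
i=robot.camera_info("wrist"); im=robot.grab_frame("wrist"); cv2.imwrite("pics/w1.png",im[:,:,::-1])
print(proj(i,[.4965,-.2987,.06]))
import pickle; pickle.dump(i,open("w1.pkl","wb"))
E
```

```text
5.2333 [ 0.49728222 -0.29901654  0.22104088] [ 0.07976821  0.3327388   0.51592785  1.70292639 -0.1780364   1.15105196
  1.43034703]
[321.55323168 208.06056549]
```

View pics/w1.png

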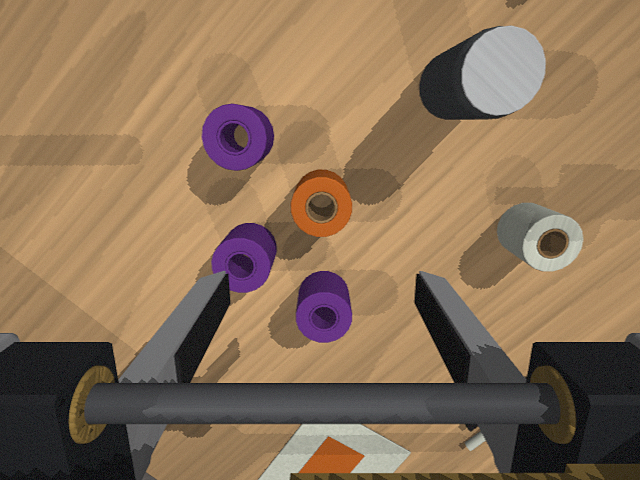

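The wrist view shows the orange hole at (321,207), against a predicted (321.6,208). The purple rolls clear both finger lanes, so I descend and grasp.

Run:
```python
from rig import robot
from h import *
hit=robot.move_linear([.4968,-.2992,.10],velocity=.2)
hit=robot.move_linear([.4968,-.2992,.045],velocity=.1,threshold=8)
s=robot.get_state(); print(hit,s['ee_pos'],s['force'])
robot.gripper_to(.05); s=robot.get_state(); print(s['opening'],s['force'])
robot.move_linear([.4968,-.2992,.22],velocity=.2)
robot.pause(.2)
s=robot.get_state(); print(s['time'],s['ee_pos'],s['force'],s['opening'])
i=robot.camera_info("wrist"); im=robot.grab_frame("wrist"); cv2.imwrite("pics/w2.png",im[:,:,::-1])
print(proj(i,s['ee_pos']+np.array([0,0,.015])))
cv2.imwrite("pics/s2.png",robot.grab_frame("side")[:,:,::-1])
```

```text
False [ 0.49702555 -0.29946268  0.04544905] [-0.2512507  -0.12974254 -0.3754986 ]
0.05018345727584698 [ 0.06688135 -0.41757027  0.34977902]
8.7833 [ 0.49645953 -0.29905419  0.21912159] [-0.01495721  0.09975076 -0.92710985] 0.04989246276310914
[321.98318581 283.69127222]
```

View pics/w2.png

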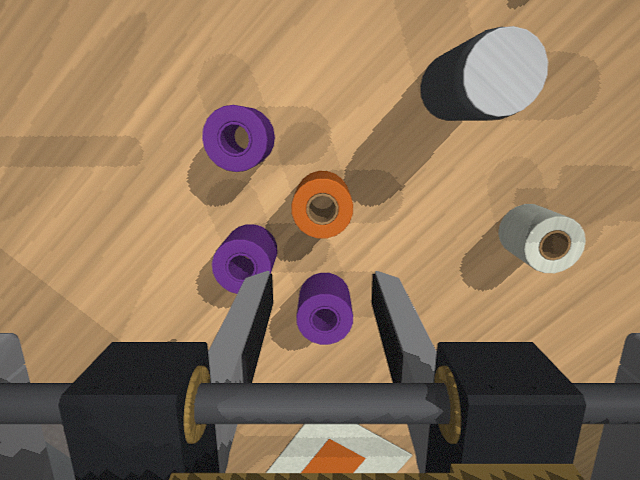

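View pics/s2.png

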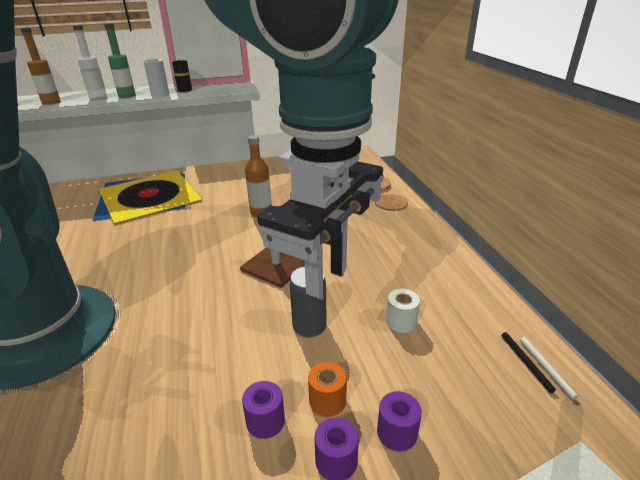

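The grasp failed: the orange roll still stands at (322,207), and the fingers are at 0.050 m with nothing between them. I check whether the fingers show where the TCP claims to be.

Run:
```python
from rig import robot
from h import *
np.set_printoptions(precision=4,suppress=True)
s=robot.get_state(); T=s['tool_rot']; p=s['ee_pos']
print(s['time'],p,s['opening'],s['qpos'])
print(T)
for n in("wrist","side","scene"):
    i=robot.camera_info(n)
    for y in(-.025,.025):
        print(n,y,[proj(i,p+T@np.array([x,y,.019])).round(1).tolist() for x in(-.008,.008)])
cv2.imwrite("pics/sc3.png",robot.grab_frame("scene")[:,:,::-1])
im=robot.grab_frame("side")[:,:,::-1]; cv2.imwrite("pics/crop3.png",cv2.resize(im[130:330,200:440],(720,600)))
```

```text
8.8833 [ 0.4966 -0.2991  0.2195] 0.049963651575070656 [ 0.0786  0.3352  0.5183  1.7041 -0.1792  1.1506  1.4318]
[[-0.7071  0.7072 -0.0009]
 [ 0.7072  0.7071  0.0003]
 [ 0.0008 -0.0004 -1.    ]]
wrist -0.025 [[281.2, 273.1], [280.4, 248.3]]
wrist 0.025 [[362.9, 273.1], [363.6, 248.3]]
side -0.025 [[322.1, 320.9], [311.7, 316.8]]
side 0.025 [[340.0, 299.0], [329.9, 295.4]]
scene -0.025 [[143.1, 206.0], [149.2, 201.9]]
scene 0.025 [[165.3, 212.7], [171.2, 208.4]]
```

View pics/crop3.png

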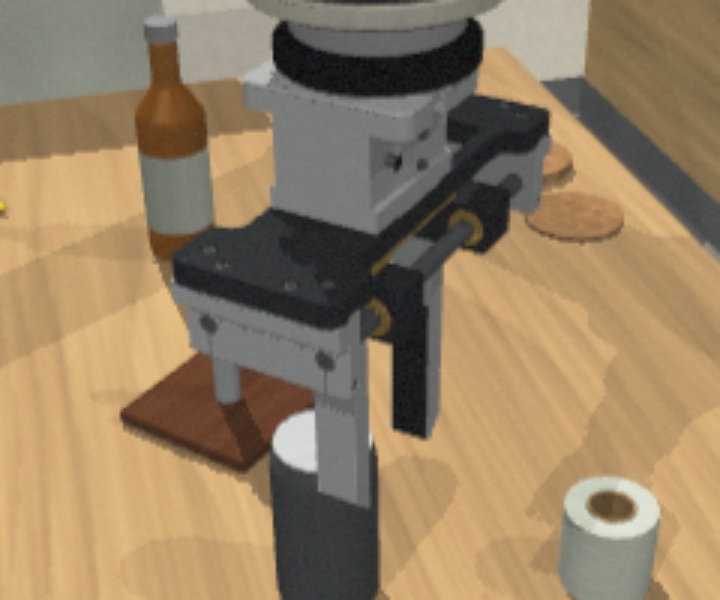

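View pics/sc3.png

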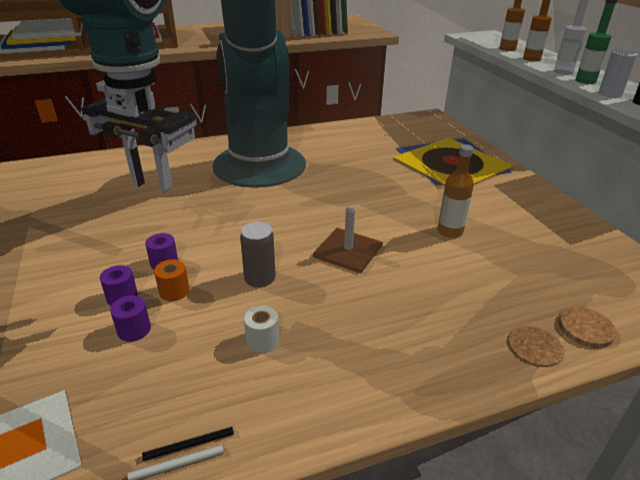

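The fingertips appear about 20 px higher in both fixed views than the reported TCP predicts. I triangulate the tips to measure the actual tool offset.

Run:
```python
from rig import robot
from h import *
a=cv2.imread("pics/sc3.png")[150:200,110:190]; b=cv2.imread("pics/s2.png")[250:310,295:360]
cv2.imwrite("pics/c4.png",np.vstack([cv2.resize(a,(480,300),interpolation=cv2.INTER_CUBIC),cv2.copyMakeBorder(cv2.resize(b,(325,300),interpolation=cv2.INTER_CUBIC),0,0,0,155,cv2.BORDER_CONSTANT)]))
```

```text
(no output)
```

View pics/c4.png

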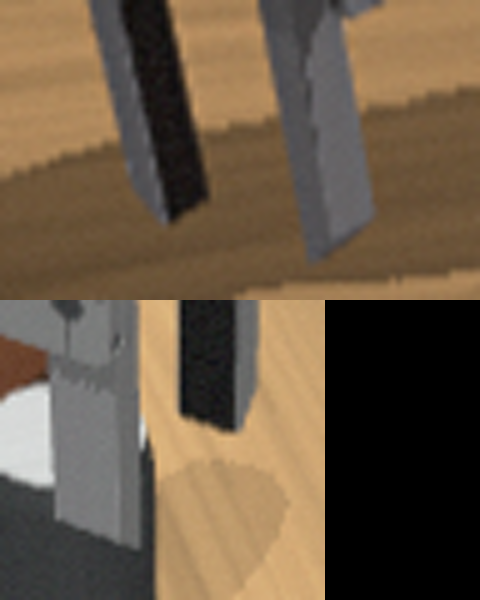

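Run:
```python
from rig import robot
from h import *
np.set_printoptions(precision=4,suppress=True)
s=robot.get_state(); T=s['tool_rot']; p=s['ee_pos']
def pl(n,uv,y):
    c,d=ray(robot.camera_info(n),uv); c=T.T@(c-p); d=T.T@d; return c+d*(y-c[1])/d[1]
print("-y scene",pl("scene",(137.6,186.6),-.025),pl("scene",(144.3,182.9),-.025))
print("+y side",pl("side",(342.2,276),.025),pl("side",(330.6,272.6),.025))
print("wrist tips",pl("wrist",(272,275),-.025),pl("wrist",(373,275),.025))
```

```text
-y scene [-0.0104 -0.025  -0.0218] [ 0.0062 -0.025  -0.0209]
+y side [-0.0108  0.025  -0.0223] [ 0.007   0.025  -0.0214]
wrist tips [ 0.0076 -0.025  -0.0215] [ 0.009   0.025  -0.0249]
```

All three views agree: the real fingertips sit at tool z = -0.022, about 41 mm short of the stated +0.019. That explains the miss, since the tips stopped at 0.067, above the roll's top. I take the grasp point at tool z = -0.041 and correct every command by -41 mm, guarded by force.

Run:
```python
from rig import robot
from h import *
robot.gripper_to(.094)
robot.move_linear([.4968,-.2990,.06],velocity=.25)
hit=robot.move_linear([.4968,-.2990,.007],velocity=.08,threshold=6)
s=robot.get_state(); print(hit,s['ee_pos'],s['force'])
if not hit:
    robot.gripper_to(.05); s=robot.get_state(); print(s['opening'],s['force'])
    robot.move_linear([.4968,-.2990,.17],velocity=.2)
    robot.pause(.2)
s=robot.get_state(); print(s['time'],s['ee_pos'],s['force'],s['opening'])
im=robot.grab_frame("wrist"); cv2.imwrite("pics/w5.png",im[:,:,::-1])
cv2.imwrite("pics/s5.png",robot.grab_frame("side")[:,:,::-1])
```

```text
False [ 0.49692519 -0.29919386  0.00719694] [ 0.38918072 -0.00059961 -0.18704928]
0.05969834299519288 [-0.91222126 -1.23736887  3.0348115 ]
13.2083 [ 0.49638171 -0.29884983  0.16902861] [ 0.2061608  -0.08235721 -0.68488384] 0.059759132652669814
```

View pics/w5.png

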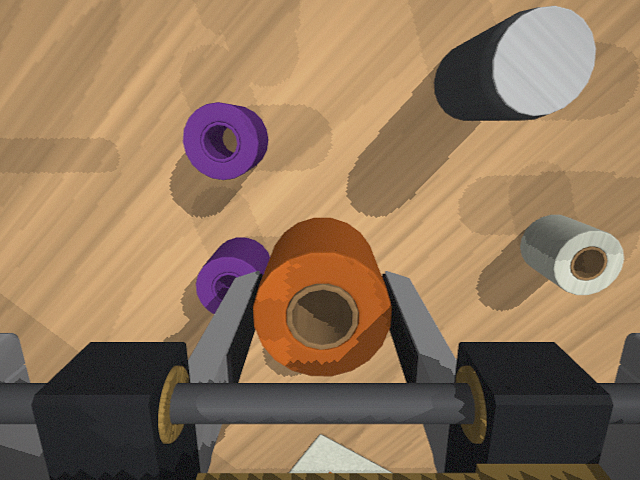

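View pics/s5.png

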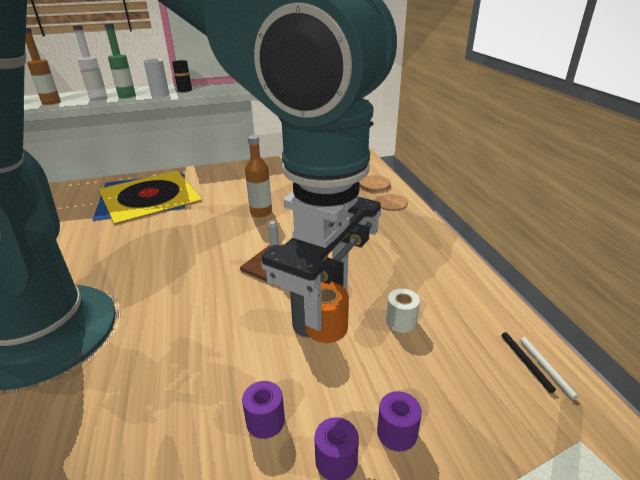

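The roll is gripped (opening 0.0597) with its hole at (322,317) in the wrist view. I carry it to a lookout near the stand and measure the spindle top and the in-hand offset with the wrist camera.

Run:
```python
from rig import robot
from h import *
import pickle
robot.move_linear([.4968,-.2990,.20],velocity=.2)
robot.move_linear([.553,.014,.20],velocity=.2,frame=down(45))
robot.pause(.4)
s=robot.get_state(); i=robot.camera_info("wrist"); im=robot.grab_frame("wrist"); cv2.imwrite("pics/w6.png",im[:,:,::-1])
pickle.dump((s,i),open("w6.pkl","wb"))
print(s['time'],s['ee_pos'],s['opening'],proj(i,[.482,.0843,.118]),proj(i,s['ee_pos']+[0,0,.053]))
```

```text
15.75 [0.55299977 0.01386975 0.20000497] 0.059779887934613585 [321.35797246  93.04029811] [321.98387947 320.037281  ]
```

View pics/w6.png

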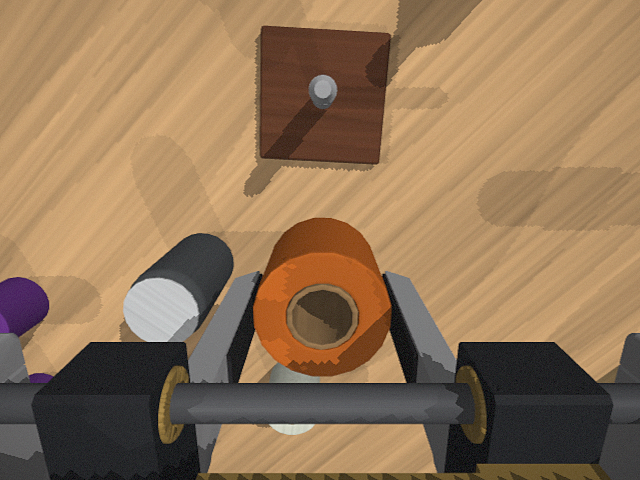

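Run:
```python
from h import *
import pickle
np.set_printoptions(precision=4,suppress=True)
s,i=pickle.load(open("w6.pkl","rb")); p=s['ee_pos'];T=s['tool_rot']
im=cv2.imread("pics/w6.png")
a=im[65:125,285:365];b=im[270:360,275:370]
cv2.imwrite("pics/c7.png",np.hstack([cv2.resize(a,(400,300),interpolation=cv2.INTER_CUBIC),cv2.resize(b,(380,360),interpolation=cv2.INTER_CUBIC)[:300]]))
g=cv2.cvtColor(im,cv2.COLOR_BGR2GRAY)
sp=(g[60:125,290:360]>150).astype(np.uint8)
n,l,st,ce=cv2.connectedComponentsWithStats(sp); 
for k in range(1,n):
    if st[k,4]>30: print("top blob",st[k],ce[k]+[290,60])
h=cv2.cvtColor(im,cv2.COLOR_BGR2HSV)
m=cv2.inRange(h,(4,150,100),(14,255,255))
cs,hi=cv2.findContours(m,cv2.RETR_CCOMP,cv2.CHAIN_APPROX_NONE)
for c,q in zip(cs,hi[0]):
    if q[3]>=0 and cv2.contourArea(c)>500: e=cv2.fitEllipse(c); print("hole",e); w=onz(i,e[0],p[2]+.053); print("hole tool",T.T@(w-p))
for uv in((322.5,88),): print("spindle",onz(i,uv,.118))
```

```text
top blob [ 25  15  20  23 292] [323.1884  86.4863]
hole ((322.05328369140625, 315.934326171875), (66.47750091552734, 73.84690856933594), 91.2529067993164)
hole tool [ 0.0019  0.     -0.053 ]
spindle [0.4802 0.0872 0.118 ]
```

View pics/c7.png

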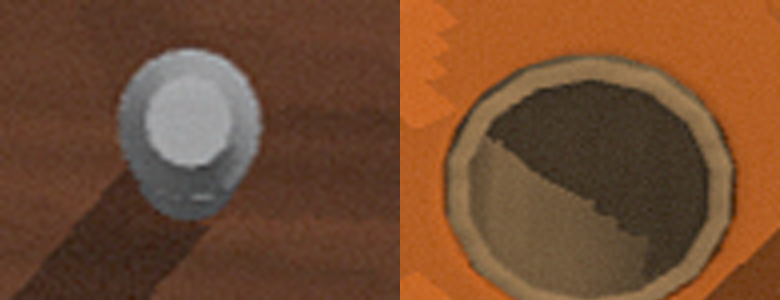

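Run:
```python
from rig import robot
from h import *
robot.move_linear([.4823,.0846,.20],velocity=.15)
robot.move_linear([.4823,.0846,.137],velocity=.1); robot.pause(.3)
s=robot.get_state(); print(s['time'],s['ee_pos'],s['force'],s['opening'])
a=robot.grab_frame("scene")[:,:,::-1]; b=robot.grab_frame("side")[:,:,::-1]
cv2.imwrite("pics/sc8.png",a);cv2.imwrite("pics/si8.png",b)
f=lambda x:cv2.resize(x,(400,500),interpolation=cv2.INTER_CUBIC)
cv2.imwrite("pics/c8.png",np.hstack([f(a[165:285,302:398]),f(b[175:295,228:324])]))
```

```text
17.7 [0.48246737 0.08468606 0.13734093] [-0.34741689  0.32453329 -0.83437495] 0.059734214820509425
```

View pics/c8.png

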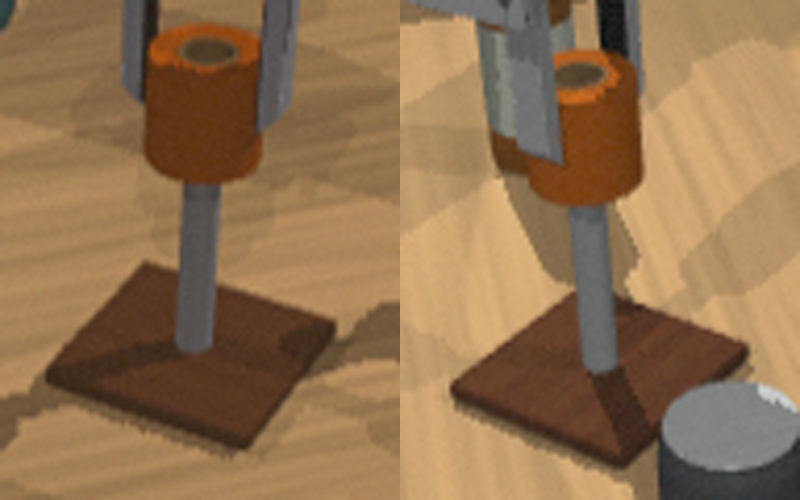

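In both fixed views the roll is coaxial with the spindle: scene 203.5 against 203.5, side 583.5 against 586 in crop pixels, which is under 1 mm. Lowering under force guard.

Run:
```python
from rig import robot
from h import *
s0=robot.get_state()
hit=robot.move_linear([.4823,.0846,.022],velocity=.06,threshold=6)
s=robot.get_state(); print(hit,s['time'],s['ee_pos'],s['force']-s0['force'],s['opening'])
a=robot.grab_frame("scene")[:,:,::-1]; b=robot.grab_frame("side")[:,:,::-1]
f=lambda x:cv2.resize(x,(400,500),interpolation=cv2.INTER_CUBIC)
cv2.imwrite("pics/c9.png",np.hstack([f(a[165:285,302:398]),f(b[175:295,228:324])]))
```

```text
False 19.8667 [0.48244183 0.08468721 0.0222312 ] [ 0.5414491  -0.87106658  1.58562629] 0.05985375557152578
```

View pics/c9.png

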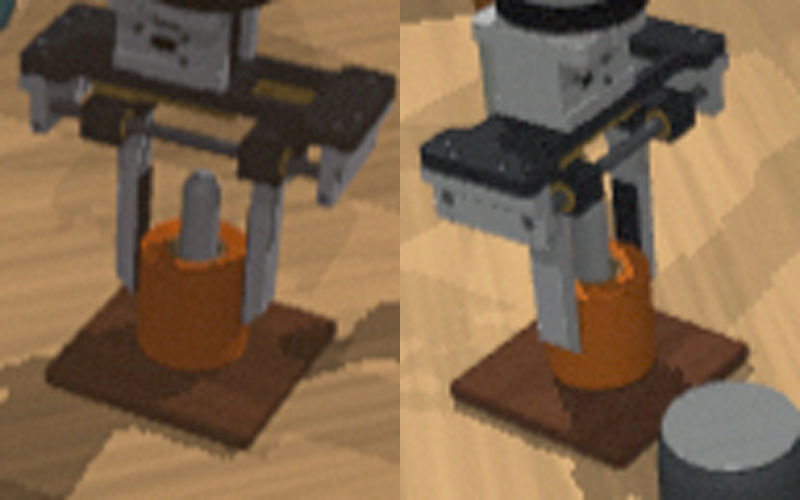

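The roll is threaded and about 3 mm above the base. I release, back straight up and check the seating.

Run:
```python
from rig import robot
from h import *
robot.gripper_to(.094); robot.pause(.5)
robot.move_linear([.4823,.0846,.059],velocity=.1); robot.pause(.3)
s=robot.get_state(); print(s['time'],s['ee_pos'],s['force'],s['opening'])
a=robot.grab_frame("scene")[:,:,::-1]; b=robot.grab_frame("side")[:,:,::-1]
f=lambda x:cv2.resize(x,(400,500),interpolation=cv2.INTER_CUBIC)
cv2.imwrite("pics/c10.png",np.hstack([f(a[165:285,302:398]),f(b[175:295,228:324])]))
cv2.imwrite("pics/w10.png",robot.grab_frame("wrist")[:,:,::-1])
```

```text
21.9917 [0.48204763 0.08447433 0.05854625] [ 0.07078588 -0.00108555 -0.72734789] 0.09393939281281781
```

View pics/c10.png

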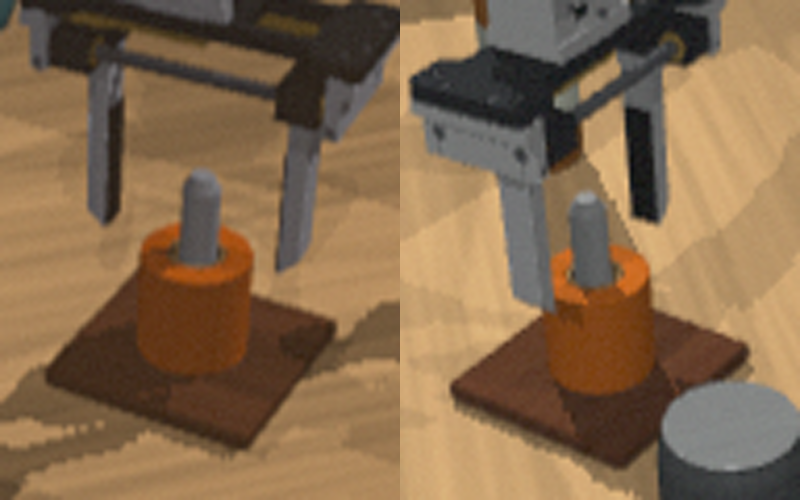

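View pics/w10.png

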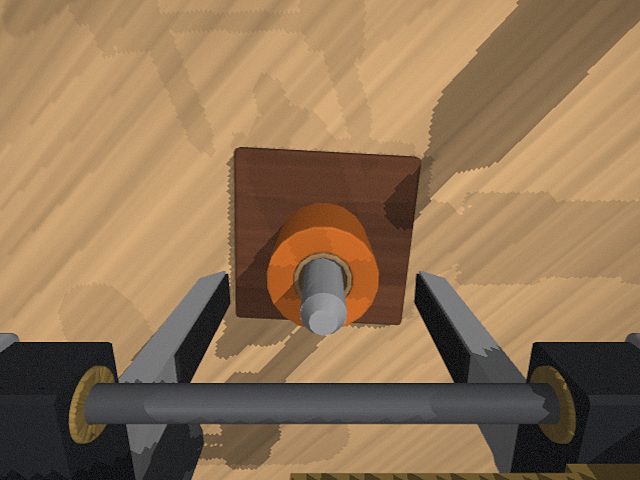

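The roll sits flat on the base and the fingers straddle the bare spindle, with its top at about (323,327) in the wrist view. I grip, lift slightly, then look.

Run:
```python
from rig import robot
from h import *
robot.gripper_to(.012); robot.pause(.3)
s=robot.get_state(); print(s['time'],s['ee_pos'],s['force'],s['opening'])
p=s['ee_pos'].copy()
robot.move_linear([p[0],p[1],.085],velocity=.04); robot.pause(.3)
s=robot.get_state(); print(s['time'],s['ee_pos'],s['force'],s['moment'],s['opening'])
a=robot.grab_frame("scene")[:,:,::-1]; b=robot.grab_frame("side")[:,:,::-1]
f=lambda x:cv2.resize(x,(400,500),interpolation=cv2.INTER_CUBIC)
cv2.imwrite("pics/c11.png",np.hstack([f(a[165:285,302:398]),f(b[175:295,228:324])]))
```

```text
23.575 [0.48220637 0.08460369 0.05894431] [ 0.69601202  1.1129846  -3.88028588] 0.019538336012864945
24.675 [0.48210756 0.08457576 0.08483728] [ 0.02487011  0.3700808  -4.76197638] [-0.04219658  0.01813089 -0.0389684 ] 0.01946197462698683
```

View pics/c11.png

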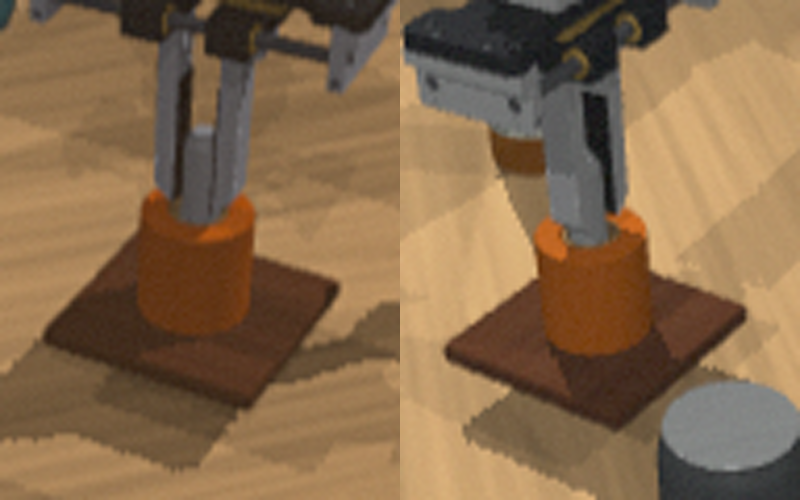

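The stand is off the counter and level, with the roll seated. Lifting to about 13 cm.

Run:
```python
from rig import robot
from h import *
robot.move_linear([.4822,.0846,.189],velocity=.06); robot.pause(1.0)
s=robot.get_state(); print(s['time'],s['ee_pos'],s['force'],s['opening'],abs(s['joint_vel']).max())
a=robot.grab_frame("scene")[:,:,::-1]; b=robot.grab_frame("side")[:,:,::-1]
f=lambda x:cv2.resize(x,(400,500),interpolation=cv2.INTER_CUBIC)
cv2.imwrite("pics/c12.png",np.hstack([cv2.resize(a,(400,300)),cv2.resize(b,(400,300))]))
cv2.imwrite("pics/c13.png",np.hstack([f(a[115:235,302:398]),f(b[125:245,228:324])]))
```

```text
27.6583 [0.48219997 0.08456351 0.18897901] [ 0.62583576  0.10334747 -5.13998987] 0.019651104581637883 0.0009591367040637695
```

View pics/c12.png

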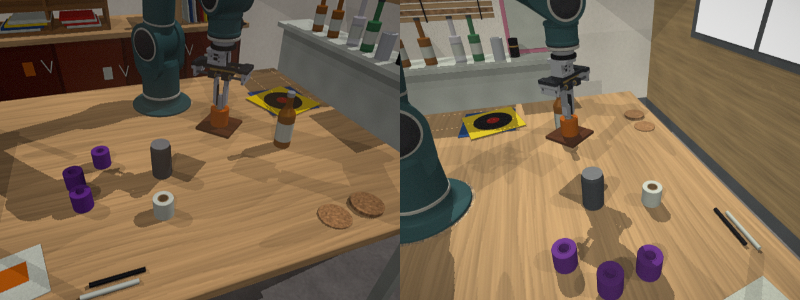

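View pics/c13.png

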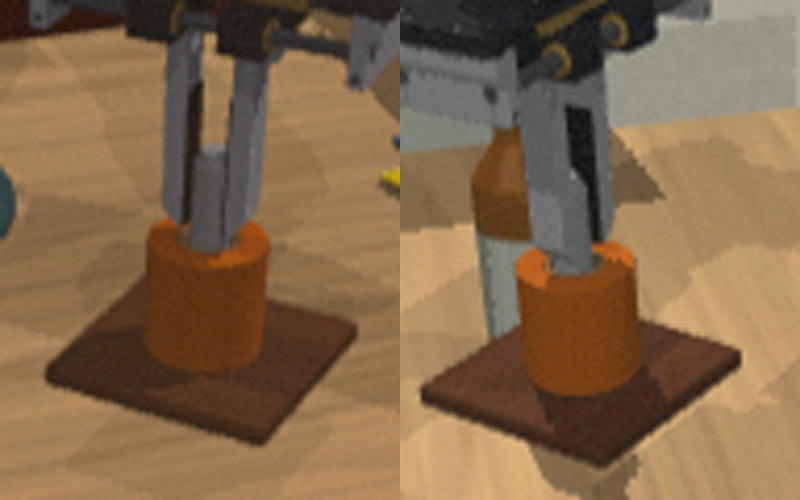

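The stand hangs level with the roll fully down, and the bystanders are in place. I make one numeric check of the base corners, then hand in.

Run:
```python
from rig import robot
from h import *
k=96/400
S=lambda x,y:(302+x*k-.4,115+y*k-.4); D=lambda x,y:(228+(x-400)*k-.4,125+y*k-.4)
for nm,a,b in(("right",(357,327),(741,352)),("front",(265,436),(602,458)),("left",(47,370),(422,390))):
    x,e=tri([ray(robot.camera_info("scene"),S(*a)),ray(robot.camera_info("side"),D(*b))]); print(nm,x.round(3),round(e[0],4))
```

```text
right [0.561 0.115 0.156] 0.0315
front [0.489 0.116 0.076] 0.0079
left [0.411 0.037 0.133] 0.0346
```

That matched different physical corners between the two views. From the earlier corner list, scene front is side right, scene left is side front, and scene top is side left.

Run:
```python
from rig import robot
from h import *
k=96/400
S=lambda x,y:(302+x*k-.4,115+y*k-.4); D=lambda x,y:(228+(x-400)*k-.4,125+y*k-.4)
for nm,a,b in(("+x",(265,432),(741,350)),("-y",(47,368),(602,456)),("-x",(143,272),(422,388))):
    x,e=tri([ray(robot.camera_info("scene"),S(*a)),ray(robot.camera_info("side"),D(*b))]); print(nm,x.round(3),round(e[0],4))
```

```text
+x [0.565 0.082 0.141] 0.0004
-y [0.477 0.003 0.14 ] 0.0003
-x [0.4   0.084 0.142] 0.002
```

The base's top corners are at 0.140–0.142 m, so the underside is about 0.129 m up and level to about 0.01 rad.

```bash
python3 -c "
from rig import robot
print(robot.sign_off()); print(robot.get_state()['time'])"
```

```text
the job is handed in; nothing more can be done
None
the job is handed in; nothing more can be done
```

The orange roll is seated on the stand. The arm was holding the stand by its bare upper spindle, about 13 cm off the counter, when I handed the job in at about 28 s. The hand-in gives no verdict.

**What went wrong on the way:** my first grasp closed on air without moving the roll. Three camera views showed the fingertips about 41 mm short of where the stated tool frame puts them, so I shifted every later height by that amount. The second grasp then held at a 59.7 mm opening.

**Last checks:**
- **Roll:** it looks fully down and centred on the base in both fixed views.
- **Lift:** three base corners, measured from two views, put the top face at 0.140–0.142 m. That means the underside is about 0.129 m up and level to about 0.01 rad.
- **Grip:** the fingers read 19.6 mm on the 20 mm spindle, the tool carries about 4–5 N, and the arm is at rest.
- **Bystanders:** the white roll, can and bottle look unmoved in the last pictures; I did not re-measure them.

**Disagreements:** the wrist camera and the fixed cameras differed by about 3 mm on the spindle position. I used a point between them, and it fitted. A first try at the corner check paired the wrong corners, so I redid it.

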